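# Change the batch in the board curing station

### The arm

A 6-joint arm with a two-finger parallel gripper is mounted at the origin on the work surface. World frame = base frame: x ahead of the robot, y to its left, z up, the work surface at z = 0. Lengths are in mm, angles in rad, forces in N, time in s.
With the tool pointing down it reaches from about 425 to 950 mm from the base axis. Payload 3.5 kg.
Tool frame: the origin (TCP) lies at the very end of the fingers, on their centre line; the grasp point (between the pads) lies 19 mm behind it; z points along the fingers, y is the line along which they close (so a half turn about z gives the same grasp; the last joint's range is limited). The gripper opens to 85 mm and grips with 20 to 120 N. Pads are 22 mm wide; open, the fingers measure 114 mm over their backs; the gripper's body (76 mm by 85 mm) begins 54 mm behind the grasp point. The pads swing forward as they close: fully open they stand 13 mm farther back than shut.
Start: joints at [1.179, 0.286, 1.577, -0, 1.279, -0.15], TCP at [161.593, 655.358, 231.325] pointing down, gripper open.
Joint ranges: [-2.77, 2.77], [-0.9, 2.22], [0.21, 2.48], [-1.53, 4.67], [0.24, 2.81], [-2.84, 2.84]. Speed limits (rad/s): [2.79, 2.79, 3.14, 3.14, 3.14, 3.14].

### API

Orientations are given as a rotation vector (axis times angle).
In Python, from workcell import bot, optics, workorder, finder gives the robot as it stands. The module is installed in compiled form; this text tells all that it offers.
- The arm moves only by the tool apply_moves, never from a script. Its argument "increments" is a list of rows, each a list of 3 entries, a list of its own where there are three numbers: the shift along the world's x, y, z in m, then the turn, a rotation vector about the world's x, y, z in degrees, then the finger opening in m, from 0 to 0.0854. A call has 1 to 12 rows; each row is the pose to reach, as a shift and turn from the pose commanded when the call began; what a row does not reach only later rows make up. A row lasts 1/10 s, in which the tool goes at most 50 mm and 8.59 degrees, less where a joint would pass 70% of its speed; a pose out of reach is approached as far as the arm can. A call with a gripper value outside its range is refused whole. The fingers move at their own pace and stop on an object; the grip force is fixed at half the most. Time passes only in rows, so rows that repeat a pose let the fingers close. It gives the time, the measured TCP pose, the force, the opening and the grip force at its end, in the units of the state.
- bot.sense(): the state, without advancing time (a new reading comes with each control period).
- optics.get_image(name): name is "scene" or "top" or "wrist"; returns a dict with "frame" (480x640x3 uint8, blue, green, red), "vertical_fov" (degrees; the focal length in pixels is half the picture's height over the tangent of half this angle, whatever the lens; pixels are square), "cx", "cy" (the principal point, pixels), "world_from_camera" (4x4, takes a point from camera to world coordinates). Camera axes: x right, y down, z forward; pixel columns grow to the right and rows downward; lengths in mm; the calibration is good to about 2 mm. A picture is of the moment at which its call begins. There is no depth.
- workorder.sign_off(): hands the job in; it is judged then, once.
Trained networks look in a picture, given as the dict that the camera call returned (one of the last four; its "shot" number tells which), for a name from the list of things; names that differ only in an ending like _2 or _b are one class to them, and where a whole thing is asked for, a point or a joint stands for the part that bears it (a point fixed in the world has none). Each returns a list of dicts, best first, with "score" (0 to 1); they miss things now and then, are a little off and sometimes report something else, mostly with a low value. They report only what shows in the picture. A call takes as long as a camera call. They do not tell look-alikes from the thing itself.
- finder.recognise(picture, query): "bbox" ([left, top, width, height] in pixels, round what is visible of it).
The state is a dict: "clock": time; "qpos": joint angles; "qd": joint speeds; "joint_torque": joint torques, N m; "eef_pos": TCP position; "orientation": TCP orientation; "force": force on the tool from outside, world axes, zero at the start; "moment": the same for the moment, N m; "finger_gap": opening from 0.0 (shut) to 1.0 (fully open); "finger_force": force on a finger pad.
Only numpy, scipy, OpenCV 4.12 (cv2) and the standard library are available. Lean on these libraries where they do the work, as an engineer would, in place of code of your own. Each camera call takes 0.05 s, during which the arm holds its last target. There are 200 camera calls.

### The job

The carriers standing in the curing station are finished: draw each one out and set it down flat, wholly on the blue mat. Then slide every waiting carrier from the table under the hood, one to a bay, bare end first, until it is fully home against the stop, and when all are in start the lamp by throwing the lever on the station's control box all the way over, away from the robot. Do not disturb the other things on the bench.

Things in the scene. Friction and masses are not known exactly. Their poses are not given: they have to be found in the camera images.
- station: Curing station, fixed. Origin: on the table below the middle of the hood's front edge; x into the bays, y left, z up. Base plate 5 mm thick, reaches 60 mm out in front. Hood 242 wide, underside 35, top 70 mm above the table, back to x=110 mm; body behind it 105 mm tall. Three bays under the hood (see bay points). Left: control box y=122..192, x=0..190, 70 mm tall, lever on top.
- lamp (a joint): Lamp lever on the control box: 0 = off, leaning towards the robot (starts between 0 and 0.2 rad); 1.0 rad = on, leaning away (over to the station's +x). Pivot at x=60, y=157, z=92 mm in the station's frame, turning about its y; stays where left; about 1 N at the tip.
- lamp_tip (a point): Centre of the lever's ball end (26 mm across), 80 mm from the lever's pivot, about 162 mm above the table.
- mat: Blue silicone mat fixed flat on the table, 190 (x) x 240 (y) x 4 mm thick. Origin: centre of its underside; its x axis points roughly away from the robot.
- done0: Board carrier: plate 125 (x) x 56 (y) x 8 mm, green board on it up to 14 mm, and a black upright grip fin 26 (x) x 16 (y) mm centred at x=-47 mm, 8 to 58 mm above the underside. Origin: centre of the underside; +x is the bare end. About 160 g. None if absent. Finished: starts in a station bay, fin to the robot. Two of these are present.
- done1: Board carrier: plate 125 (x) x 56 (y) x 8 mm, green board on it up to 14 mm, and a black upright grip fin 26 (x) x 16 (y) mm centred at x=-47 mm, 8 to 58 mm above the underside. Origin: centre of the underside; +x is the bare end. About 160 g. None if absent. Finished: starts in a station bay, fin to the robot. Two of these are present.
- done2: Board carrier: plate 125 (x) x 56 (y) x 8 mm, green board on it up to 14 mm, and a black upright grip fin 26 (x) x 16 (y) mm centred at x=-47 mm, 8 to 58 mm above the underside. Origin: centre of the underside; +x is the bare end. About 160 g. None if absent. Finished: starts in a station bay, fin to the robot. Two of these are present.
- wait0: Board carrier: plate 125 (x) x 56 (y) x 8 mm, green board on it up to 14 mm, and a black upright grip fin 26 (x) x 16 (y) mm centred at x=-47 mm, 8 to 58 mm above the underside. Origin: centre of the underside; +x is the bare end. About 160 g. None if absent. Waiting: starts flat on the table, to the right. Two or three of these are present.
- wait1: Board carrier: plate 125 (x) x 56 (y) x 8 mm, green board on it up to 14 mm, and a black upright grip fin 26 (x) x 16 (y) mm centred at x=-47 mm, 8 to 58 mm above the underside. Origin: centre of the underside; +x is the bare end. About 160 g. None if absent. Waiting: starts flat on the table, to the right. Two or three of these are present.
- wait2: Board carrier: plate 125 (x) x 56 (y) x 8 mm, green board on it up to 14 mm, and a black upright grip fin 26 (x) x 16 (y) mm centred at x=-47 mm, 8 to 58 mm above the underside. Origin: centre of the underside; +x is the bare end. About 160 g. None if absent. Waiting: starts flat on the table, to the right. Two or three of these are present.
- bay0 (a point): Mouth of the right bay, on the base plate at the hood's front edge, at station y=-76, z=5 mm; axes as the station's. Bay 62 mm wide, between 14 mm walls whose round noses stand 7 mm out in front; stop 80 mm inside: a carrier fully home has its origin 17.5 mm inside, fin outside, 16 mm clear of the hood.
- bay1 (a point): Mouth of the middle bay, on the base plate at the hood's front edge, at station y=0, z=5 mm; axes as the station's. Bay 62 mm wide, between 14 mm walls whose round noses stand 7 mm out in front; stop 80 mm inside: a carrier fully home has its origin 17.5 mm inside, fin outside, 16 mm clear of the hood.
- bay2 (a point): Mouth of the left bay, on the base plate at the hood's front edge, at station y=76, z=5 mm; axes as the station's. Bay 62 mm wide, between 14 mm walls whose round noses stand 7 mm out in front; stop 80 mm inside: a carrier fully home has its origin 17.5 mm inside, fin outside, 16 mm clear of the hood.
- screwdriver: Bystander, not to be disturbed: yellow-handled screwdriver, 160 mm, lying far right. Origin: centre of its underside.
- phone: Bystander, not to be disturbed: black phone, 146 x 71 x 8 mm, lying flat, far right. Origin: centre of its underside.
- flux_jar: Bystander, not to be disturbed: small jar, 32 mm across, 45 mm tall, just right of the station. Origin: centre of its underside.
- solder_spool: Bystander, not to be disturbed: spool of solder, 56 mm across, 44 mm tall, standing left of the station. Origin: centre of its underside.
- tweezers: Bystander, not to be disturbed: steel tweezers, 145 mm, lying right of the station. Origin: centre of its underside.
- multimeter: Bystander, not to be disturbed: yellow multimeter, 160 x 80 x 35 mm, far left. Origin: centre of its underside.
- screw_box: Bystander, not to be disturbed: small grey open box, 90 x 60 x 25 mm, left of the mat. Origin: centre of its underside.
Things that resemble listed ones, but are neither listed nor needed, are in the scene too. Leave any purple or turquoise look-alike of the wait1 alone.

How it is judged:
By the outcome, as a careful person would: the job done as asked, in the order asked, and still so for the second after the job is handed in, with the robot touching nothing.
Of wait0, wait1, wait2 only 2 to 3 are there at a start; the rules pass over those that are not, and their reading is None.
Of done0, done1, done2 only 2 to 2 are there at a start; the rules pass over those that are not, and their reading is None.
At some moment in a run one of wait0, wait1, wait2 may be knocked a few centimetres aside while the robot is not near it.
Once in a run the grip may slacken for a moment while it holds something.
It also fails if it takes over 210 s, if anything falls off the work surface, if the arm or the gripper's body presses on something with over 40 N, if the wrist force passes 120 N, or if a joint passes its speed limit or range.

## Working session

There is one attempt and no reset: what is moved stays moved. The work goes in short steps, Python scripts to look and compute and a tool call to move; the robot and the scene stay as the last step left them, time stands still between calls to the robot, and variables do not carry over. Pictures are saved under pics/ and viewed, at most 14 in all, crops included, and the job is handed in when it is done.

Besides the shell and the picture viewer there is one more tool, called in YAML: its name, and indented under it one key for each argument. apply_moves: Moves the arm, as the interface text tells. Its arguments: {"type":"object","properties":{"increments":{"type":"array","items":{"type":"array"}}},"required":["increments"]}

```bash
mkdir -p pics
cat > h.py <<'E'
import numpy as np, cv2
from workcell import bot, optics, workorder, finder
def cam(p):
    f=p["frame"].shape[0]/2/np.tan(np.radians(p["vertical_fov"])/2)
    return f,p["cx"],p["cy"],np.array(p["world_from_camera"])
def ray(p,u,v,z):
    f,cx,cy,T=cam(p); d=T[:3,:3]@np.array([(u-cx)/f,(v-cy)/f,1]); o=T[:3,3]
    return o+d*(z-o[2])/d[2]
def proj(p,X):
    f,cx,cy,T=cam(p); c=(np.linalg.inv(T)@np.r_[X,1])[:3]
    return cx+f*c[0]/c[2],cy+f*c[1]/c[2]
E
python3 - <<'E'
from h import *
for n in ("scene","top"):
    p=optics.get_image(n); cv2.imwrite(f"pics/{n}0.png",p["frame"]); print(n,{k:v for k,v in p.items() if k!="frame"})
s=bot.sense(); print(s)
E
```

```text
scene {'vertical_fov': 46.24875289116304, 'cx': 319.49452705680926, 'cy': 247.3839292467718, 'world_from_camera': array([[ 7.03213909e-01,  5.99863909e-01, -3.81645763e-01,
         1.03611186e+03],
       [ 7.10863128e-01, -6.02879977e-01,  3.62228308e-01,
        -5.75181018e+02],
       [-1.27988999e-02, -5.26021885e-01, -8.50374720e-01,
         1.39509030e+03],
       [ 0.00000000e+00,  0.00000000e+00,  0.00000000e+00,
         1.00000000e+00]]), 'shot': 1}
top {'vertical_fov': 55.460568291533946, 'cx': 327.66500397811416, 'cy': 244.1252565592228, 'world_from_camera': array([[-1.22991695e-02, -9.86953189e-01,  1.60537015e-01,
         2.60150164e+02],
       [-9.99563625e-01,  1.64474104e-02,  2.45365328e-02,
        -2.95157642e+01],
       [-2.68568275e-02, -1.60165181e-01, -9.86724797e-01,
         1.24060766e+03],
       [ 0.00000000e+00,  0.00000000e+00,  0.00000000e+00,
         1.00000000e+00]]), 'shot': 2}
{'clock': 0.1, 'qpos': array([ 1.17897950e+00,  2.87135757e-01,  1.57802482e+00,  2.10172222e-05,
        1.27864306e+00, -1.49984640e-01]), 'qd': array([ 0.00076082, -0.00163047, -0.00376156, -0.00076388,  0.0038122 ,
        0.00115073]), 'joint_torque': array([ 6.02256332e-04, -4.07298911e+01, -2.93698418e+01, -1.57244804e-04,
        3.45679378e-03, -1.21729980e-05]), 'eef_pos': array([161.37444811, 654.80707867, 230.04952195]), 'orientation': array([-0.37887969, -3.11804498,  0.00333724]), 'force': array([ 0.37075997, -0.44590412, -0.27559674]), 'moment': array([-0.01369793, -0.03818388,  0.02659963]), 'finger_force': 0.0, 'finger_gap': 0.9996492823721629}
```

View pics/scene0.png

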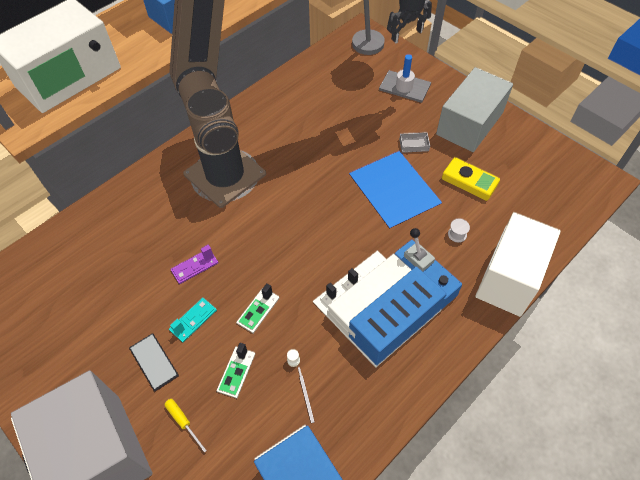

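View pics/top0.png

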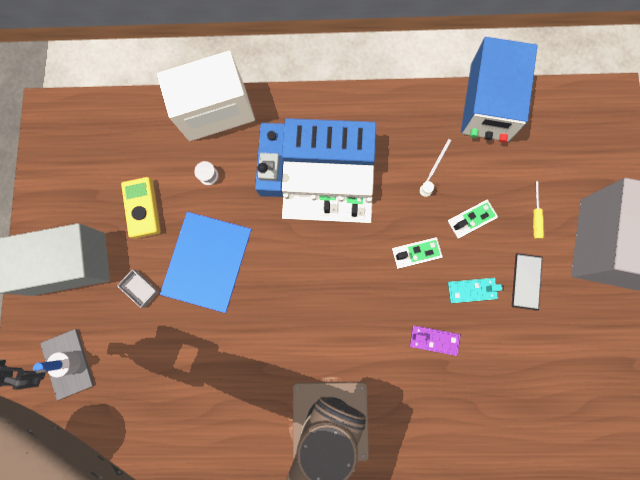

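Both views show the station with finished carriers in the right and middle bays; their fins are at top (353,210) and (325,207), and the left bay is empty.

There are four candidates for waiting carriers:
- **Green boards on white plates:** top (417,253) and (473,218). These fit wait0/wait1.
- **Turquoise:** (474,290), a look-alike to leave alone.
- **Purple:** (435,340), also a look-alike to leave alone.

I'll enlarge to confirm.

Run:
```python
import cv2,numpy as np
t=cv2.imread("pics/top0.png"); s=cv2.imread("pics/scene0.png")
def crop(i,x,y,w,h,k): return cv2.resize(i[y:y+h,x:x+w],None,fx=k,fy=k,interpolation=cv2.INTER_CUBIC)
a=crop(t,250,112,133,115,6)
cv2.imwrite("pics/st_top.png",a)          # 798x690 -> limit
a=crop(t,252,114,130,114,5);  b=crop(s,310,222,156,146,5)
c=crop(t,385,195,130,114,5)
print(a.shape,b.shape,c.shape)
cv2.imwrite("pics/c_st_top.png",a); cv2.imwrite("pics/c_st_sc.png",crop(s,310,222,160,120,5)); cv2.imwrite("pics/c_w.png",c)
```

```text
(570, 650, 3) (730, 780, 3) (570, 650, 3)
```

View pics/c_st_top.png

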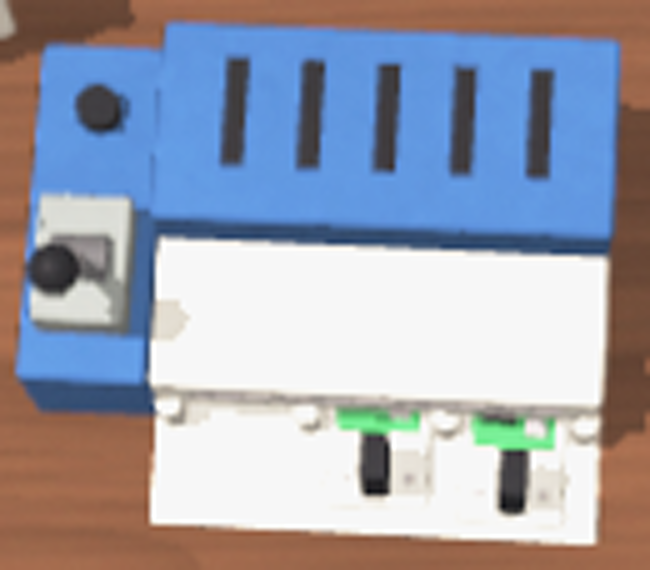

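View pics/c_w.png

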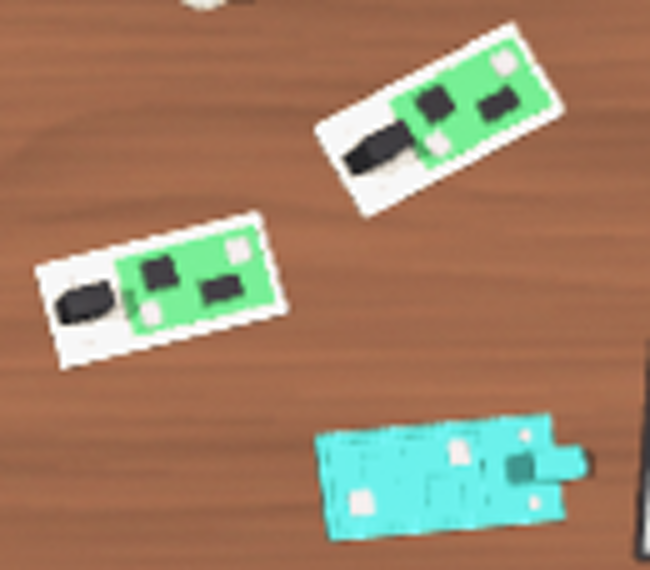

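View pics/c_st_sc.png

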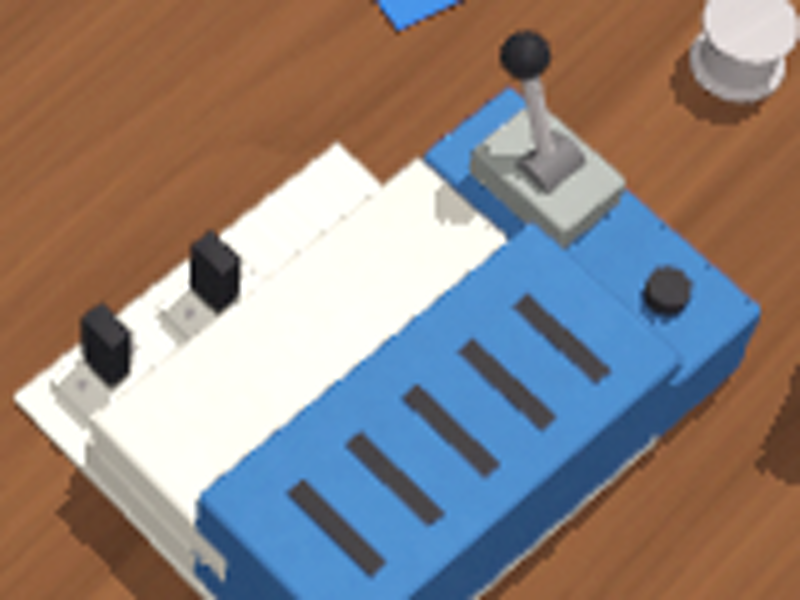

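The enlarged crop confirms that the two green/white carriers, top (417,253) and (473,218), are the waiting ones. The turquoise one has its fin on the other end, so it isn't one of them. Bays 0 and 1 hold the finished carriers. Next I'll fit all the poses.

```bash
cat > fit0.py <<'E'
from h import *
from scipy.optimize import least_squares
P={n:optics.get_image(n) for n in("top","scene")}
O={"top":(252,114),"scene":(310,222)}
st=[("top",150,524,-60,121,5),("top",597,545,-60,-121,5),("top",150,386,0,121,70),("top",606,408,0,-121,70),
("top",157,236,110,121,70),("top",608,256,110,-121,70),("top",17,377,0,192,70),("top",44,43,190,192,70),
("scene",338,142,-60,121,5),("scene",15,397,-60,-121,5),("scene",420,158,0,121,70),("scene",95,432,0,-121,70),("scene",532,222,110,121,105),("scene",202,495,110,-121,105),("scene",760,310,190,192,70)]
def W(q,X):
    c,s=np.cos(q[2]),np.sin(q[2]); return np.array([q[0]+c*X[0]-s*X[1],q[1]+s*X[0]+c*X[1],X[2]])
def fit(obs,q0,raw=False):
    def r(q): 
        o=[]
        for n,u,v,*X in obs:
            p=np.array(proj(P[n],W(q,X))); t=np.array([u,v]) if raw else np.array([(u+.5)/5-.5+O[n][0],(v+.5)/5-.5+O[n][1]])
            o+=list(p-t)
        return np.array(o)
    s=least_squares(r,q0,loss="soft_l1"); return s.x,r(s.x).reshape(-1,2)
if __name__=="__main__":
    for sub in("ts","t","s"):
        o=[a for a in st if a[0][0] in sub]; q,r=fit(o,[700,-20,0]); print(sub,q.round(3)); print(r.round(1).tolist())
    O["top"]=(385,195)
    L,Wd=62.5,28
    for c in ([(35,267),(62,370),(288,312),(260,211)],[(314,127),(368,217),(564,110),(515,22)]):
        # fin-end far, fin-end near, bare near, bare far : +x to -y world -> carrier +y is world +x (far)
        o=[("top",*c[i],*X,8) for i,X in enumerate([(-L,Wd),(-L,-Wd),(L,-Wd),(L,Wd)])]
        q,r=fit(o,[600,-300,-1.5]); print("wait",q.round(3),r.round(1).tolist())
    # mat
    f=P["top"]["frame"]; hsv=cv2.cvtColor(f,cv2.COLOR_BGR2HSV); m=cv2.inRange(hsv,(100,150,100),(125,255,255)); m[:,:150]=0;m[:205]=0;m[:,255:]=0
    k=max(cv2.findContours(m,0,2)[0],key=cv2.contourArea); b=np.array([ray(P["top"],*pt[0],4)[:2] for pt in k],np.float32)
    print("mat",cv2.minAreaRect(b),cv2.boxPoints(cv2.minAreaRect(b)))
    for n,u,v in(("jar",427,183),("spool",206,173),("tweez",450,140)): print(n,ray(P["top"],u,v,20))
E
python3 fit0.py
```

```text
ts [ 5.86809e+02  5.91000e-01 -7.10000e-02]
[[1.0, 0.0], [-1.1, 0.3], [-0.4, 0.3], [-0.4, 0.4], [1.2, -9.2], [1.0, -9.0], [-0.3, 0.8], [0.1, 0.2], [-1.1, 0.3], [-0.3, -1.4], [-0.7, -1.2], [-2.0, -3.9], [7.8, 6.1], [5.7, 7.6], [0.7, -0.5]]
t [ 5.8679e+02  8.2200e-01 -7.0000e-02]
[[0.9, 0.1], [-1.2, 0.3], [-0.5, 0.3], [-0.4, 0.4], [1.1, -9.2], [0.9, -9.1], [-0.4, 0.9], [-0.1, 0.3]]
s [ 5.86949e+02 -7.70000e-02 -7.20000e-02]
[[-1.2, 0.5], [-0.4, -1.2], [-0.8, -1.0], [-2.2, -3.7], [7.7, 6.4], [5.5, 7.8], [0.6, -0.2]]
wait [ 433.479 -240.658    4.943] [[0.2, 0.2], [0.3, -0.5], [-0.2, -0.1], [-0.3, 0.4]]
wait [ 525.575 -396.829   -1.098] [[0.2, 0.0], [-0.2, -0.2], [0.4, 0.0], [-0.5, 0.1]]
mat ((511.530517578125, 310.3520812988281), (185.78533935546875, 46.44126510620117), 74.09651184082031) [[463.74442 227.37778]
 [508.4081  214.65207]
 [559.31665 393.3264 ]
 [514.65295 406.0521 ]]
jar [ 624.65214595 -274.7999764    20.        ]
spool [666.20962939 339.17683612  20.        ]
tweez [ 747.60352527 -344.49388892   20.        ]
```

```bash
cat > b.py <<'E'
from fit0 import *
p=P["top"]; f=p["frame"]; hsv=cv2.cvtColor(f,cv2.COLOR_BGR2HSV)
m=cv2.inRange(hsv,(98,110,80),(128,255,255)); m[:,:150]=0;m[:205]=0;m[:,255:]=0;m[320:]=0
k=max(cv2.findContours(m,0,2)[0],key=cv2.contourArea); print(cv2.boundingRect(k))
b=np.array([[500*0+r[0],r[1]] for r in (ray(p,*pt[0],4) for pt in k)],np.float32)
R=cv2.minAreaRect(b); print("mat",R,cv2.boxPoints(R).tolist())
S=[586.8,0.6,-0.071]
for y in(0,-76):
    for x0,z in((-29.5,63),(-29.5,13)):
        X=W(S,(x0,y,z)); t=np.array(proj(p,X)); s=np.array(proj(P["scene"],X))
        print(y,z,X.round(1),"topcrop",((t-[252,114]+.5)*5-.5).round(),"scenecrop",((s-[310,222]+.5)*5-.5).round())
E
python3 b.py
```

```text
(160, 212, 91, 101)
mat ((419.808349609375, 337.71942138671875), (189.68310546875, 239.34832763671875), 74.06548309326172) [[278.69488525390625, 279.377197265625], [508.84649658203125, 213.66688537597656], [560.9218139648438, 396.0616455078125], [330.77020263671875, 461.77197265625]]
0 63 [557.4   2.7  63. ] topcrop [372. 456.] scenecrop [218. 249.]
0 13 [557.4   2.7  13. ] topcrop [375. 478.] scenecrop [214. 293.]
-76 63 [552.  -73.1  63. ] topcrop [516. 463.] scenecrop [112. 331.]
-76 13 [552.  -73.1  13. ] topcrop [513. 485.] scenecrop [112. 373.]
```

apply_moves:
  increments:
    - [[0.03,-0.05,0],[0,0,1],0.045]
    - [[0.06,-0.1,0],[0,0,2],0.045]
    - [[0.09,-0.15,0],[0,0,3],0.045]
    - [[0.12,-0.2,0],[0,0,4],0.045]
    - [[0.15,-0.25,0],[0,0,5],0.045]
    - [[0.18,-0.3,0],[0,0,6],0.045]
    - [[0.21,-0.35,0],[0,0,7],0.045]
    - [[0.24,-0.4,0],[0,0,8],0.045]
    - [[0.27,-0.45,0],[0,0,9],0.045]
    - [[0.3,-0.5,0],[0,0,10],0.045]
    - [[0.3,-0.5,0],[0,0,10],0.045]
    - [[0.3,-0.5,0],[0,0,10],0.045]

```text
clock: 1.5
eef_pos: [462.8, 152.6, 231.7]
orientation: [0.109, 3.139, -0.001]
force: [0.7, 0.2, 0.0]
finger_gap: 0.53
finger_force: 0.0
```

apply_moves:
  increments:
    - [[0.03,-0.04,-0.01],[0,0,0],0.045]
    - [[0.06,-0.08,-0.02],[0,0,0],0.045]
    - [[0.085,-0.12,-0.04],[0,0,0],0.045]
    - [[0.0945,-0.15,-0.06],[0,0,0],0.045]
    - [[0.0945,-0.15,-0.08],[0,0,0],0.045]
    - [[0.0945,-0.15,-0.08],[0,0,0],0.045]
    - [[0.0945,-0.15,-0.08],[0,0,0],0.045]

```text
clock: 2.2
eef_pos: [555.8, 5.6, 151.3]
orientation: [-0.105, -3.139, -0.0]
force: [0.3, 0.0, 0.2]
finger_gap: 0.526
finger_force: 0.0
```

```bash
cat >> h.py <<'E'
def st():
    from scipy.spatial.transform import Rotation as R
    s=bot.sense(); M=R.from_rotvec(s["orientation"]).as_matrix()
    print("t",round(s["clock"],2),"tcp",s["eef_pos"].round(1),"yang",np.degrees(np.arctan2(M[1,1],M[0,1])).round(2),"z",M[:,2].round(4),"F",s["force"].round(1),"gap",round(s["finger_gap"]*85.4,1),"ff",round(s["finger_force"],1),"q",s["qpos"].round(2)); return s
E
python3 - <<'E'
from h import *
st(); p=optics.get_image("wrist"); cv2.imwrite("pics/w1.png",p["frame"])
print(p["world_from_camera"].round(3),p["vertical_fov"])
for X in((557.4,2.7,63),(552,-73.1,63)): print(proj(p,np.array(X)))
E
```

```text
t 2.2 tcp [555.8   5.6 151.3] yang 86.15 z [-9.e-04  3.e-04 -1.e+00] F [0.3 0.  0.2] gap 44.9 ff 0.0 q [-0.17  0.11  1.94  0.    1.1  -1.68]
[[ 6.60000e-02  9.50000e-01  3.06000e-01  4.77967e+02]
 [ 9.98000e-01 -6.30000e-02 -2.00000e-02  1.09560e+01]
 [ 0.00000e+00  3.07000e-01 -9.52000e-01  2.94169e+02]
 [ 0.00000e+00  0.00000e+00  0.00000e+00  1.00000e+00]] 67.03569097957181
(np.float64(312.24810868574895), np.float64(245.81446134722646))
(np.float64(199.56500720356865), np.float64(245.3310067979491))
```

View pics/w1.png

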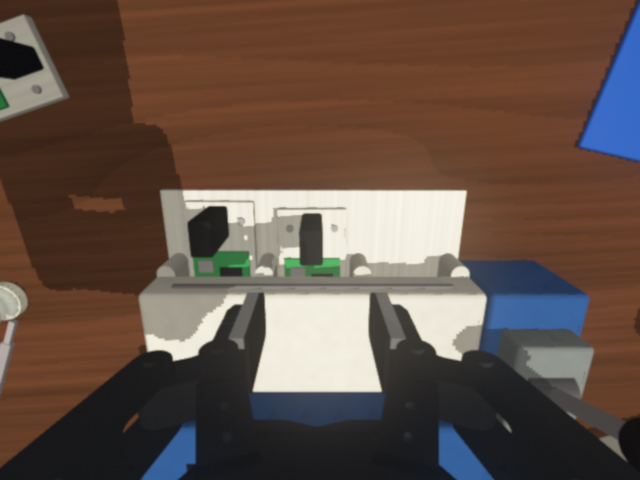

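The wrist view shows the middle fin with its top face at about (311,250) and its plate's near edge at row 208. The right fin is at about (209,230), with its plate's near edge at row 201, so that carrier stands a bit further out. I'll work both out in world coordinates.

Run:
```python
from h import *
p=optics.get_image("wrist"); st()
S=np.array([586.8,0.6]);a=-.071; R=np.array([[np.cos(a),np.sin(a)],[-np.sin(a),np.cos(a)]])
def s(u,v,z): 
    X=ray(p,u,v,z); return X[:2].round(1),(R@(X[:2]-S)).round(1)
for n,u,v,z in (("baseL",467,190,5),("baseR",161,190,5),("hoodL",484,290,70),("hoodR",141,292,70),("mid plate L",347,208,13),("mid plate R",275,208,13),("right plate L",254,201,13),("right R",185,201,13),("mid fin base near",311,213,13),("finL top",323,241,63),("finR top",301,241,63),("fin topfar",311,262,63),("nose",266,266,25),("nose",358,266,25)): print(n,*s(u,v,z))
g=cv2.cvtColor(p["frame"],cv2.COLOR_BGR2GRAY)
print(g[180:270,335].tolist()); print(g[180:270,195].tolist())
```

```text
t 2.3 tcp [556.8   5.9 152.9] yang 86.21 z [ 2.4e-03 -3.0e-04 -1.0e+00] F [0.5 0.2 0.1] gap 45.0 ff 0.0 q [-0.17  0.11  1.94  0.    1.1  -1.68]
baseL [539.3 128.7] [-56.5 124.4]
baseR [ 523.1 -117.6] [ -55.2 -122.5]
hoodL [595.8 118.2] [  0.6 118. ]
hoodR [ 581.8 -116.4] [   3.4 -117.1]
mid plate L [545.9  30.9] [-43.   27.3]
mid plate R [542.1 -26.3] [-42.7 -30. ]
right plate L [535.3 -42.3] [-48.3 -46.5]
right R [531.8 -96.9] [ -48.  -101.1]
mid fin base near [548.1   2. ] [-38.7  -1.3]
finL top [555.6  10.3] [-31.8   7.5]
finR top [554.6  -4.5] [-31.7  -7.3]
fin topfar [570.2   1.2] [-16.6  -0.6]
nose [586.4 -36.8] [  2.2 -37.3]
nose [591.2  37. ] [ 1.8 36.6]
[81, 81, 82, 82, 82, 82, 84, 97, 143, 208, 237, 242, 242, 242, 242, 241, 242, 242, 241, 242, 242, 242, 242, 241, 239, 223, 166, 172, 222, 236, 238, 238, 237, 237, 237, 237, 238, 238, 238, 238, 238, 237, 229, 205, 186, 184, 185, 185, 188, 199, 222, 235, 238, 238, 238, 238, 238, 238, 238, 238, 238, 238, 238, 238, 238, 238, 238, 238, 238, 238, 238, 238, 238, 238, 236, 219, 153, 130, 142, 145, 145, 146, 145, 142, 130, 110, 102, 102, 102, 102]
[75, 75, 75, 75, 75, 73, 75, 97, 156, 218, 236, 239, 239, 240, 240, 240, 238, 224, 170, 143, 184, 225, 235, 236, 235, 234, 221, 177, 158, 156, 156, 155, 152, 132, 89, 47, 28, 26, 25, 28, 28, 28, 30, 30, 29, 28, 29, 30, 29, 31, 28, 30, 28, 29, 29, 28, 29, 29, 30, 28, 29, 29, 30, 29, 29, 30, 30, 31, 30, 30, 30, 30, 30, 31, 38, 60, 81, 87, 87, 87, 88, 88, 89, 89, 89, 90, 92, 93, 94, 96]
```

apply_moves:
  increments:
    - [[0,-0.0026,-0.04],[0,0,0],0.045]
    - [[0,-0.0026,-0.08],[0,0,0],0.045]
    - [[0,-0.0026,-0.11],[0,0,0],0.045]
    - [[0,-0.0026,-0.124],[0,0,0],0.045]
    - [[0,-0.0026,-0.124],[0,0,0],0.045]
    - [[0,-0.0026,-0.124],[0,0,0],0.02]
    - [[0,-0.0026,-0.124],[0,0,0],0.01]
    - [[0,-0.0026,-0.124],[0,0,0],0.0]
    - [[0,-0.0026,-0.124],[0,0,0],0.0]
    - [[0,-0.0026,-0.124],[0,0,0],0.0]
    - [[0,-0.0026,-0.124],[0,0,0],0.0]

```text
clock: 3.4
eef_pos: [558.2, 2.4, 30.0]
orientation: [0.105, 3.135, -0.001]
force: [-1.1, 1.2, 7.1]
finger_gap: 0.178
finger_force: 59.7
```

Run:
```python
from h import *
st(); p=optics.get_image("wrist"); cv2.imwrite("pics/w2.png",p["frame"])
```

```text
t 3.4 tcp [558.2   2.4  30. ] yang 86.15 z [ 4.7e-03 -7.0e-04 -1.0e+00] F [-1.1  1.2  7.1] gap 15.2 ff 59.7 q [-0.18  0.29  1.99  0.    0.86 -1.68]
```

View pics/w2.png

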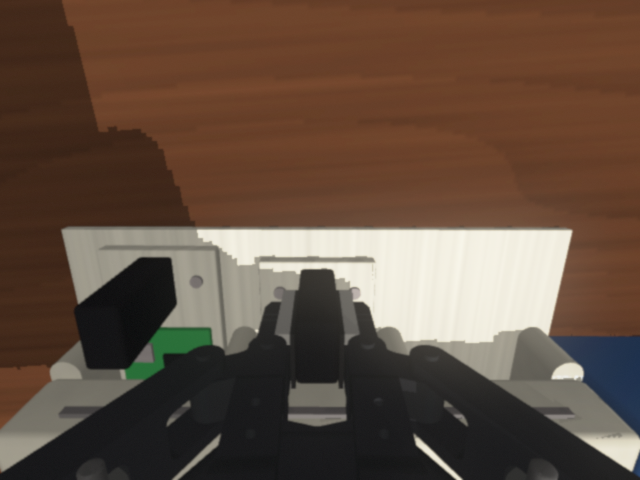

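apply_moves:
  increments:
    - [[0,0,0.002],[0,0,0],0.0]
    - [[-0.015,0.001,0.002],[0,0,0],0.0]
    - [[-0.03,0.002,0.002],[0,0,0],0.0]
    - [[-0.045,0.003,0.002],[0,0,0],0.0]
    - [[-0.06,0.0043,0.002],[0,0,0],0.0]
    - [[-0.075,0.0053,0.002],[0,0,0],0.0]
    - [[-0.09,0.0064,0.003],[0,0,0],0.0]
    - [[-0.105,0.0075,0.004],[0,0,0],0.0]
    - [[-0.11,0.008,0.02],[0,0,0],0.0]
    - [[-0.11,0.008,0.045],[0,0,0],0.0]
    - [[-0.11,0.008,0.06],[0,0,0],0.0]
    - [[-0.11,0.008,0.06],[0,0,0],0.0]

```text
clock: 4.65
eef_pos: [447.4, 10.5, 89.3]
orientation: [0.105, 3.135, -0.001]
force: [-0.3, 0.2, -2.3]
finger_gap: 0.181
finger_force: 58.6
```

Run:
```python
from h import *
st(); p=optics.get_image("scene"); cv2.imwrite("pics/s2.png",cv2.resize(p["frame"][150:390,270:590],None,fx=2.5,fy=2.5))
```

```text
t 4.65 tcp [447.4  10.5  89.3] yang 86.15 z [ 4.4e-03 -9.0e-04 -1.0e+00] F [-0.3  0.2 -2.3] gap 15.5 ff 58.6 q [-0.2  -0.05  2.23 -0.    0.96 -1.71]
```

View pics/s2.png

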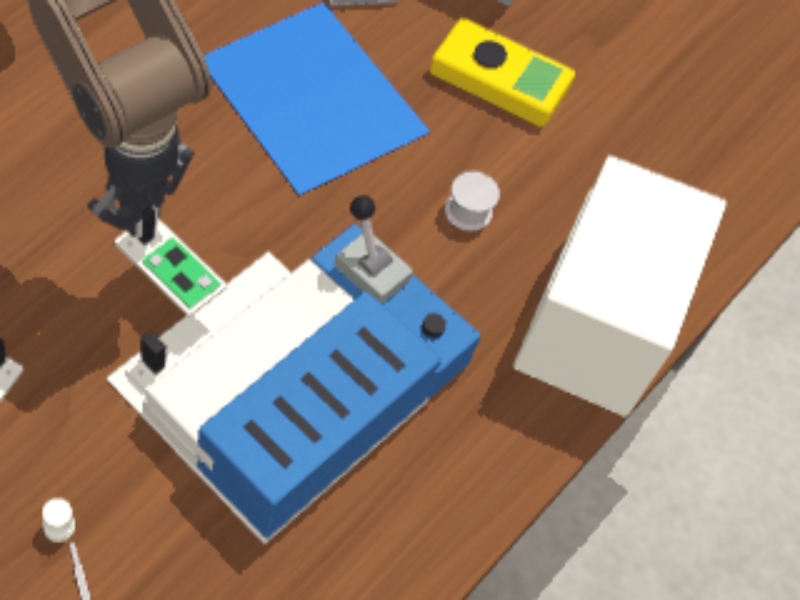

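apply_moves:
  increments:
    - [[0.01,0.035,0.005],[0,0,-1],0.0]
    - [[0.02,0.075,0.01],[0,0,-2],0.0]
    - [[0.02,0.115,0.01],[0,0,-3],0.0]
    - [[0.02,0.155,0.01],[0,0,-4],0.0]
    - [[0.01,0.195,0.01],[0,0,-5],0.0]
    - [[0,0.235,0.01],[0,0,-6],0.0]
    - [[-0.015,0.275,0.01],[0,0,-7.5],0.0]
    - [[-0.03,0.315,0.01],[0,0,-9],0.0]
    - [[-0.045,0.35,0.005],[0,0,-11],0.0]
    - [[-0.06,0.38,-0.0],[0,0,-11.8],0.0]
    - [[-0.06,0.38,-0.015],[0,0,-11.8],0.0]
    - [[-0.06,0.38,-0.025],[0,0,-11.8],0.0]

```text
clock: 5.9
eef_pos: [384.2, 390.2, 59.4]
orientation: [-0.424, -3.11, 0.005]
force: [0.8, 0.4, -2.6]
finger_gap: 0.178
finger_force: 59.1
```

Run:
```python
from h import *
st(); p=optics.get_image("top"); cv2.imwrite("pics/t3.png",cv2.resize(p["frame"][190:340,130:330],None,fx=4,fy=4))
```

```text
t 5.9 tcp [384.2 390.2  59.4] yang 74.46 z [-0.0035 -0.0028 -1.    ] F [ 0.8  0.4 -2.6] gap 15.2 ff 59.1 q [ 0.61  0.22  2.   -0.    0.92 -0.69]
```

View pics/t3.png

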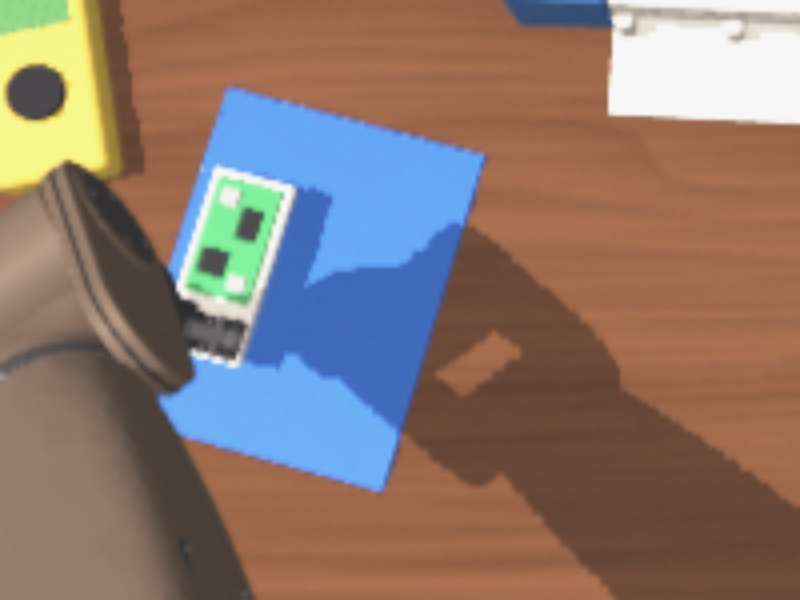

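The carrier is held over the left half of the mat and lined up with it; its front corners are at about (215,168) and (293,188) in the crop. I'll shift it 10 mm inward and set it down.

apply_moves:
  increments:
    - [[-0.003,-0.01,-0.01],[0,0,0],0.0]
    - [[-0.003,-0.01,-0.02],[0,0,0],0.0]
    - [[-0.003,-0.01,-0.029],[0,0,0],0.0]
    - [[-0.003,-0.01,-0.034],[0,0,0],0.0]
    - [[-0.003,-0.01,-0.036],[0,0,0],0.0]
    - [[-0.003,-0.01,-0.036],[0,0,0],0.0]
    - [[-0.003,-0.01,-0.036],[0,0,0],0.0]

```text
clock: 6.65
eef_pos: [383.2, 380.0, 29.0]
orientation: [-0.428, -3.111, 0.005]
force: [-7.6, -7.6, 16.2]
finger_gap: 0.182
finger_force: 61.9
```

Run:
```python
from h import *
st()
```

```text
t 6.65 tcp [383.2 380.   29. ] yang 74.32 z [-0.0022 -0.0032 -1.    ] F [-7.6 -7.6 16.2] gap 15.6 ff 61.9 q [ 0.59  0.26  2.03 -0.    0.86 -0.7 ]
```

apply_moves:
  increments:
    - [[0,0,0.0015],[0,0,0],0.0]
    - [[0,0,0.0015],[0,0,0],0.01]
    - [[0,0,0.0015],[0,0,0],0.03]
    - [[0,0,0.0015],[0,0,0],0.045]
    - [[0,0,0.0015],[0,0,0],0.045]
    - [[0,0,0.0015],[0,0,0],0.045]
    - [[0,0,0.02],[0,0,0],0.045]
    - [[0,0,0.06],[0,0,0],0.045]
    - [[0,0,0.1],[0,0,0],0.045]
    - [[0.04,-0.03,0.124],[0,0,3],0.045]
    - [[0.07,-0.07,0.124],[0,0,6],0.045]
    - [[0.09,-0.11,0.124],[0,0,9],0.045]

```text
clock: 7.85
eef_pos: [475.5, 270.4, 152.4]
orientation: [0.176, 3.132, 0.003]
force: [0.2, 0.5, -0.0]
finger_gap: 0.53
finger_force: 0.0
```

apply_moves:
  increments:
    - [[0.02,-0.04,0],[0,0,1],0.045]
    - [[0.04,-0.08,0],[0,0,2],0.045]
    - [[0.05,-0.12,0],[0,0,2.8],0.045]
    - [[0.06,-0.16,0],[0,0,2.8],0.045]
    - [[0.065,-0.2,0],[0,0,2.8],0.045]
    - [[0.07,-0.24,0],[0,0,2.8],0.045]
    - [[0.072,-0.28,0],[0,0,2.8],0.045]
    - [[0.072,-0.32,0],[0,0,2.8],0.045]
    - [[0.072,-0.344,0],[0,0,2.8],0.045]
    - [[0.072,-0.344,0],[0,0,2.8],0.045]
    - [[0.072,-0.344,0],[0,0,2.8],0.045]

```text
clock: 8.95
eef_pos: [544.9, -73.3, 150.0]
orientation: [-0.108, -3.139, -0.001]
force: [0.7, 1.0, -0.9]
finger_gap: 0.527
finger_force: 0.0
```

Run:
```python
from h import *
st(); p=optics.get_image("wrist"); t=optics.get_image("top")
a=cv2.resize(p["frame"][120:330,120:400],None,fx=1.7,fy=1.7); b=cv2.resize(t["frame"][200:320,150:255],None,fx=3,fy=3); print(a.shape,b.shape)
h=max(a.shape[0],b.shape[0]); c=np.zeros((h,a.shape[1]+b.shape[1],3),np.uint8); c[:a.shape[0],:a.shape[1]]=a; c[:b.shape[0],a.shape[1]:]=b
cv2.imwrite("pics/w4.png",c)
```

```text
t 8.95 tcp [544.9 -73.3 150. ] yang 86.07 z [-4.e-04  7.e-04 -1.e+00] F [ 0.7  1.  -0.9] gap 45.0 ff 0.0 q [-0.32  0.09  1.95  0.    1.09 -1.82]
(357, 476, 3) (360, 315, 3)
```

View pics/w4.png

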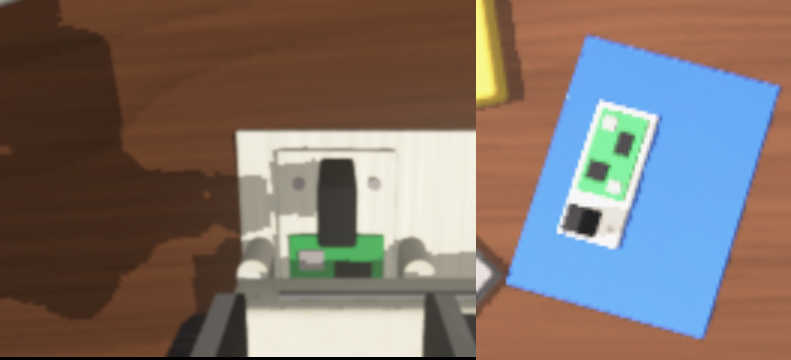

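The first carrier lies flat and wholly on the mat. The right fin is centred between the fingers, so I'll grasp it.

apply_moves:
  increments:
    - [[-0.001,0.0005,-0.04],[0,0,0],0.045]
    - [[-0.001,0.0005,-0.08],[0,0,0],0.045]
    - [[-0.001,0.0005,-0.11],[0,0,0],0.045]
    - [[-0.001,0.0005,-0.123],[0,0,0],0.045]
    - [[-0.001,0.0005,-0.123],[0,0,0],0.045]
    - [[-0.001,0.0005,-0.123],[0,0,0],0.02]
    - [[-0.001,0.0005,-0.123],[0,0,0],0.01]
    - [[-0.001,0.0005,-0.123],[0,0,0],0.0]
    - [[-0.001,0.0005,-0.123],[0,0,0],0.0]
    - [[-0.001,0.0005,-0.123],[0,0,0],0.0]
    - [[-0.001,0.0005,-0.123],[0,0,0],0.0]

```text
clock: 10.15
eef_pos: [545.9, -73.2, 29.6]
orientation: [0.106, 3.136, -0.001]
force: [-0.3, 1.7, 6.1]
finger_gap: 0.182
finger_force: 59.5
```

apply_moves:
  increments:
    - [[0,0,0.002],[0,0,0],0.0]
    - [[-0.015,0.001,0.002],[0,0,0],0.0]
    - [[-0.03,0.002,0.002],[0,0,0],0.0]
    - [[-0.045,0.003,0.002],[0,0,0],0.0]
    - [[-0.06,0.0043,0.002],[0,0,0],0.0]
    - [[-0.075,0.0053,0.002],[0,0,0],0.0]
    - [[-0.09,0.0064,0.003],[0,0,0],0.0]
    - [[-0.1,0.007,0.004],[0,0,0],0.0]
    - [[-0.1,0.007,0.02],[0,0,0],0.0]
    - [[-0.1,0.007,0.045],[0,0,0],0.0]
    - [[-0.1,0.007,0.06],[0,0,0],0.0]
    - [[-0.1,0.007,0.06],[0,0,0],0.0]

```text
clock: 11.35
eef_pos: [445.6, -66.4, 89.5]
orientation: [0.106, 3.135, -0.003]
force: [-0.4, -0.9, -0.7]
finger_gap: 0.174
finger_force: 58.5
```

apply_moves:
  increments:
    - [[0.01,0.035,0.005],[0,0,-1],0.0]
    - [[0.02,0.075,0.01],[0,0,-2],0.0]
    - [[0.02,0.115,0.01],[0,0,-3],0.0]
    - [[0.015,0.155,0.01],[0,0,-4],0.0]
    - [[0.005,0.195,0.01],[0,0,-5],0.0]
    - [[-0.01,0.235,0.01],[0,0,-6],0.0]
    - [[-0.025,0.275,0.01],[0,0,-7.5],0.0]
    - [[-0.045,0.315,0.01],[0,0,-9],0.0]
    - [[-0.065,0.35,0.005],[0,0,-11],0.0]
    - [[-0.08,0.375,-0.0],[0,0,-11.8],0.0]
    - [[-0.08,0.375,-0.015],[0,0,-11.8],0.0]
    - [[-0.08,0.375,-0.025],[0,0,-11.8],0.0]

```text
clock: 12.55
eef_pos: [362.3, 309.3, 60.2]
orientation: [-0.424, -3.11, 0.003]
force: [0.4, -0.5, -1.4]
finger_gap: 0.179
finger_force: 58.9
```

apply_moves:
  increments:
    - [[0,0,-0.01],[0,0,0],0.0]
    - [[0,0,-0.02],[0,0,0],0.0]
    - [[0,0,-0.029],[0,0,0],0.0]
    - [[0,0,-0.034],[0,0,0],0.0]
    - [[0,0,-0.0355],[0,0,0],0.0]
    - [[0,0,-0.0355],[0,0,0],0.0]

```text
clock: 13.15
eef_pos: [364.0, 308.7, 28.6]
orientation: [-0.429, -3.11, 0.004]
force: [-7.9, -5.5, 14.3]
finger_gap: 0.179
finger_force: 61.3
```

Run:
```python
from h import *
st(); t=optics.get_image("top"); f=t["frame"]
hsv=cv2.cvtColor(f,cv2.COLOR_BGR2HSV); m=cv2.inRange(hsv,(0,0,200),(180,60,255))|cv2.inRange(hsv,(55,80,150),(80,255,255)); m[:,:150]=0;m[:215]=0;m[:,260:]=0;m[315:]=0
M=np.array([419.8,337.7]);a=np.radians(-15.94);ex=np.array([np.cos(a),np.sin(a)]);ey=np.array([-ex[1],ex[0]])
for k in cv2.findContours(cv2.morphologyEx(m,3,np.ones((3,3))),0,2)[0]:
    if cv2.contourArea(k)>60:
        b=np.array([ray(t,*q[0],12)[:2]-M for q in k]); print(len(k),"along240",(b@ex).min().round(),(b@ex).max().round(),"along190",(b@ey).min().round(),(b@ey).max().round())
```

```text
t 13.15 tcp [364.  308.7  28.6] yang 74.31 z [-0.0028 -0.0024 -1.    ] F [-7.9 -5.5 14.3] gap 15.3 ff 61.3 q [ 0.49  0.13  2.18 -0.    0.83 -0.81]
57 along240 -32.0 66.0 along190 -71.0 -13.0
40 along240 20.0 64.0 along190 4.0 61.0
```

apply_moves:
  increments:
    - [[0,0,0.0015],[0,0,0],0.0]
    - [[0,0,0.0015],[0,0,0],0.01]
    - [[0,0,0.0015],[0,0,0],0.03]
    - [[0,0,0.0015],[0,0,0],0.045]
    - [[0,0,0.0015],[0,0,0],0.045]
    - [[0,0,0.0015],[0,0,0],0.045]
    - [[0,0,0.02],[0,0,0],0.045]
    - [[0,0,0.06],[0,0,0],0.045]
    - [[0,0,0.1],[0,0,0],0.045]
    - [[0.03,-0.03,0.124],[0,0,-3],0.045]
    - [[0.06,-0.07,0.124],[0,0,-8],0.045]
    - [[0.08,-0.11,0.124],[0,0,-14],0.045]

```text
clock: 14.4
eef_pos: [446.4, 198.5, 152.8]
orientation: [0.807, 3.032, 0.003]
force: [0.0, -0.1, -0.1]
finger_gap: 0.523
finger_force: 0.0
```

apply_moves:
  increments:
    - [[0.01,-0.045,0],[0,0,-4],0.045]
    - [[0.02,-0.09,0],[0,0,-9],0.045]
    - [[0.03,-0.135,0],[0,0,-14],0.045]
    - [[0.035,-0.18,0],[0,0,-19],0.045]
    - [[0.035,-0.225,0],[0,0,-24],0.045]
    - [[0.03,-0.27,0],[0,0,-29],0.045]
    - [[0.02,-0.31,0],[0,0,-34],0.045]
    - [[0.01,-0.35,0],[0,0,-39],0.045]
    - [[-0.0,-0.38,0],[0,0,-44],0.045]
    - [[-0.02,-0.395,0],[0,0,-47],0.045]
    - [[-0.02,-0.395,0],[0,0,-47],0.045]
    - [[-0.02,-0.395,0],[0,0,-47],0.045]

```text
clock: 15.6
eef_pos: [424.0, -195.8, 150.7]
orientation: [-1.949, -2.464, -0.001]
force: [-0.3, -0.1, 0.9]
finger_gap: 0.524
finger_force: 0.0
```

```bash
cat > w.py <<'E'
from h import *
from scipy.optimize import minimize
def poly(p,q,pts):
    c,s=np.cos(q[2]),np.sin(q[2])
    return np.array([proj(p,np.array([q[0]+c*x-s*y,q[1]+s*x+c*y,z])) for x,y,z in pts])
def box(x0,x1,y0,y1,z0,z1): return [(x,y,z) for x in(x0,x1) for y in(y0,y1) for z in(z0,z1)]
PL=box(-62.5,62.5,-28,28,0,8)
def fitc(p,q0,win,zb=0):
    """fit white+green mask to projected plate, minus fin"""
    f=cv2.cvtColor(p["frame"],cv2.COLOR_BGR2HSV)
    m=cv2.inRange(f,(0,0,110),(180,70,255))|cv2.inRange(f,(55,80,80),(80,255,255))
    x,y,w,h=win; K=4; g=np.zeros_like(m); g[y:y+h,x:x+w]=m[y:y+h,x:x+w]
    k=max(cv2.findContours(cv2.morphologyEx(g,3,np.ones((3,3))),0,2)[0],key=cv2.contourArea)
    H=cv2.convexHull(k); T=np.zeros(m.shape,np.uint8); cv2.fillConvexPoly(T,H,255)
    T=cv2.resize(T[y:y+h,x:x+w],None,fx=K,fy=K,interpolation=cv2.INTER_NEAREST)>0
    def c(q):
        P=poly(p,q,[(a,b,d+zb) for a,b,d in PL]); P=cv2.convexHull(((P-[x,y]+.5)*K-.5).astype(np.float32)); M=np.zeros(T.shape,np.uint8)
        cv2.fillConvexPoly(M,np.round(P*16).astype(np.int32),1,shift=4); M=M>0
        return 1-(M&T).sum()/(M|T).sum()
    best=min((minimize(c,np.array(q0),method="Nelder-Mead",options=dict(initial_simplex=np.array(q0)+np.array([[0,0,0],[d,0,0],[0,d,0],[0,0,.15*np.sign(d)]]),xatol=.05)) for d in(12,-12,5)),key=lambda r:r.fun)
    return best.x,best.fun
E
python3 - <<'E'
from w import *
st(); t=optics.get_image("top")
for q0,win in(((433.5,-240.7,-1.34),(385,225,65,60)),((525.6,-396.8,-1.098),(440,190,65,55))):
    q,e=fitc(t,q0,win); print(q.round(3),e, "fin",q[0]-47*np.cos(q[2]),q[1]-47*np.sin(q[2]),"yang",np.degrees(q[2])+90)
cv2.imwrite("pics/t5.png",t["frame"])
E
```

```text
t 15.6 tcp [ 424.  -195.8  150.7] yang 13.31 z [ 2.e-04  4.e-04 -1.e+00] F [-0.3 -0.1  0.9] gap 44.7 ff 0.0 q [-0.65 -0.1   2.15  0.    1.09 -0.88]
[ 395.359 -224.332   -1.737] 0.6467934542237948 fin 403.1310844350935 -177.97891682561482 yang -9.518397438377974
[ 530.124 -382.3     -1.319] 0.4071513160407991 fin 518.3920950374209 -336.7874192247056 yang 14.454233769787123
```

Run:
```python
from h import *
p=optics.get_image("wrist"); cv2.imwrite("pics/w5raw.png",p["frame"]); np.save("w5T.npy",p["world_from_camera"])
t=cv2.imread("pics/t5.png")
a=cv2.resize(p["frame"],(800,600)); b=cv2.resize(t[170:310,370:520],(300,280)); 
c=a.copy(); c[320:600,500:800]=b
cv2.imwrite("pics/w5.png",c)
for X in ((422.7,-195,58),(433.5-62.5*.229+28*.973,-240.7+62.5*.973+28*.229,8),(433.5-62.5*.229-28*.973,-240.7+62.5*.973-28*.229,8)): print(np.array(proj(p,np.array(X)))*1.25)
```

```text
[391.90406799 301.22362663]
[436.04689706 254.01521754]
[348.90077364 253.79342418]
```

View pics/w5.png

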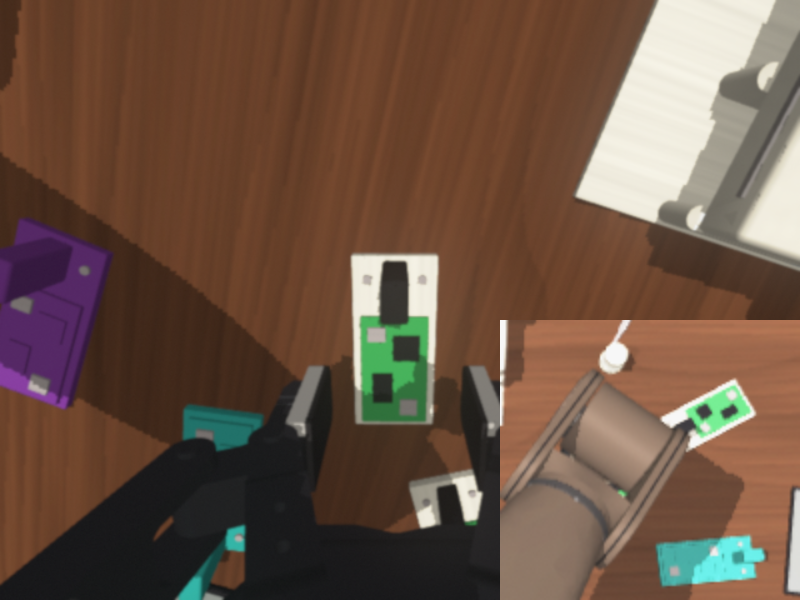

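The wrist view shows the waiting carrier where predicted, with plate corners at (352,255) and (438,255) and the fin centred between the fingers. I'll grasp and lift it.

apply_moves:
  increments:
    - [[-0.001,0.001,-0.04],[0,0,0],0.045]
    - [[-0.001,0.001,-0.08],[0,0,0],0.045]
    - [[-0.001,0.001,-0.11],[0,0,0],0.045]
    - [[-0.001,0.001,-0.1285],[0,0,0],0.045]
    - [[-0.001,0.001,-0.1285],[0,0,0],0.045]
    - [[-0.001,0.001,-0.1285],[0,0,0],0.02]
    - [[-0.001,0.001,-0.1285],[0,0,0],0.01]
    - [[-0.001,0.001,-0.1285],[0,0,0],0.0]
    - [[-0.001,0.001,-0.1285],[0,0,0],0.0]
    - [[-0.001,0.001,-0.1285],[0,0,0],0.0]
    - [[-0.001,0.001,-0.1285],[0,0,0],0.0]
    - [[-0.001,0.001,-0.11],[0,0,0],0.0]

```text
clock: 16.9
eef_pos: [421.4, -193.5, 39.3]
orientation: [-1.945, -2.461, 0.0]
force: [-0.2, 0.6, -1.2]
finger_gap: 0.173
finger_force: 58.6
```

apply_moves:
  increments:
    - [[0,0,0.03],[0,0,0],0.0]
    - [[0.0,0.01,0.06],[0,0,6],0.0]
    - [[0.0,0.03,0.08],[0,0,14],0.0]
    - [[0.01,0.05,0.08],[0,0,22],0.0]
    - [[0.02,0.07,0.08],[0,0,30],0.0]
    - [[0.03,0.09,0.08],[0,0,38],0.0]
    - [[0.035,0.11,0.08],[0,0,46],0.0]
    - [[0.035,0.13,0.08],[0,0,54],0.0]
    - [[0.035,0.15,0.08],[0,0,62],0.0]
    - [[0.035,0.17,0.08],[0,0,69],0.0]
    - [[0.035,0.19,0.08],[0,0,72.7],0.0]
    - [[0.035,0.2,0.08],[0,0,72.7],0.0]

```text
clock: 18.1
eef_pos: [457.2, 6.5, 120.2]
orientation: [-0.107, -3.138, -0.0]
force: [0.7, 0.4, -2.0]
finger_gap: 0.177
finger_force: 58.6
```

```bash
python3 -c "
from h import *
st()"
```

```text
t 18.1 tcp [457.2   6.5 120.2] yang 86.1 z [-1.5e-03  3.0e-04 -1.0e+00] F [ 0.7  0.4 -2. ] gap 15.1 ff 58.6 q [-0.21 -0.08  2.19 -0.    1.03 -1.71]
```

apply_moves:
  increments:
    - [[0,0.0045,-0.03],[0,0,0],0.0]
    - [[0,0.0045,-0.06],[0,0,0],0.0]
    - [[0,0.0045,-0.08],[0,0,0],0.0]
    - [[0,0.0045,-0.0895],[0,0,0],0.0]
    - [[0,0.0045,-0.0895],[0,0,0],0.0]
    - [[0,0.0045,-0.0895],[0,0,0],0.0]

```text
clock: 18.7
eef_pos: [458.9, 9.4, 32.1]
orientation: [0.109, 3.138, -0.0]
force: [-0.5, 0.2, -1.5]
finger_gap: 0.18
finger_force: 58.6
```

Run:
```python
from h import *
st(); p=optics.get_image("wrist"); cv2.imwrite("pics/w6.png",p["frame"])
```

```text
t 18.7 tcp [458.9   9.4  32.1] yang 86.0 z [ 1.4e-03 -3.0e-04 -1.0e+00] F [-0.5  0.2 -1.5] gap 15.3 ff 58.6 q [-0.2   0.08  2.22 -0.    0.83 -1.7 ]
```

View pics/w6.png

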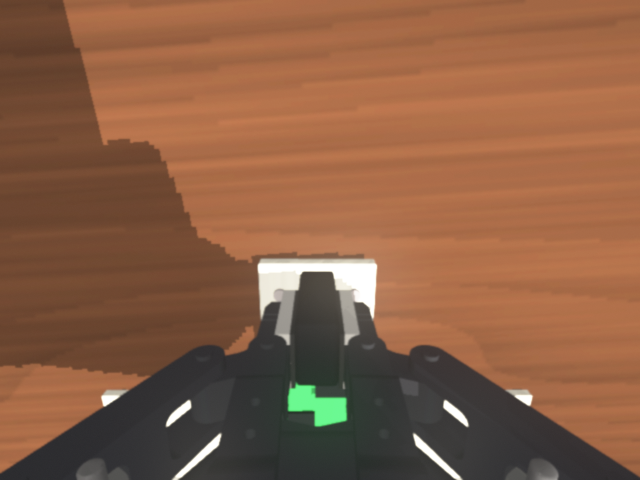

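The plate is centred at column 317.5 and the base plate at 316.5, so it is aligned with the middle bay. I'll insert it.

apply_moves:
  increments:
    - [[0.01,-0.0007,-0.001],[0,0,0],0.0]
    - [[0.02,-0.0014,-0.002],[0,0,0],0.0]
    - [[0.03,-0.0021,-0.002],[0,0,0],0.0]
    - [[0.04,-0.0028,-0.002],[0,0,0],0.0]
    - [[0.05,-0.0035,-0.002],[0,0,0],0.0]
    - [[0.06,-0.0043,-0.002],[0,0,0],0.0]
    - [[0.07,-0.005,-0.002],[0,0,0],0.0]
    - [[0.08,-0.0057,-0.002],[0,0,0],0.0]
    - [[0.09,-0.0064,-0.002],[0,0,0],0.0]
    - [[0.09,-0.0064,-0.002],[0,0,0],0.0]

```text
clock: 19.75
eef_pos: [549.8, 3.1, 29.7]
orientation: [0.108, 3.138, -0.0]
force: [-0.7, -0.5, -1.0]
finger_gap: 0.181
finger_force: 58.7
```

```bash
python3 -c "
from h import *
st()"
```

```text
t 19.75 tcp [549.8   3.1  29.7] yang 86.04 z [ 1.7e-03 -3.0e-04 -1.0e+00] F [-0.7 -0.5 -1. ] gap 15.5 ff 58.7 q [-0.18  0.27  2.01 -0.    0.86 -1.68]
```

apply_moves:
  increments:
    - [[0.002,-0.0001,-0.001],[0,0,0],0.0]
    - [[0.004,-0.0003,-0.0015],[0,0,0],0.0]
    - [[0.006,-0.0004,-0.0015],[0,0,0],0.0]
    - [[0.008,-0.0006,-0.0015],[0,0,0],0.0]
    - [[0.009,-0.0006,-0.0015],[0,0,0],0.0]
    - [[0.01,-0.0007,-0.0015],[0,0,0],0.0]
    - [[0.01,-0.0007,-0.0015],[0,0,0],0.0]

```text
clock: 20.45
eef_pos: [556.8, 2.9, 29.0]
orientation: [-0.108, -3.136, -0.0]
force: [-6.2, -0.2, 8.6]
finger_gap: 0.178
finger_force: 60.0
```

apply_moves:
  increments:
    - [[0.001,-0.0001,0],[0,0,0],0.0]
    - [[0.002,-0.0001,0],[0,0,0],0.0]
    - [[0.002,-0.0001,0],[0,0,0],0.0]

```text
clock: 20.75
eef_pos: [558.8, 2.8, 29.0]
orientation: [-0.108, -3.136, -0.0]
force: [-6.0, -0.0, 7.8]
finger_gap: 0.177
finger_force: 60.0
```

apply_moves:
  increments:
    - [[0.001,-0.0001,0.0005],[0,0,0],0.0]
    - [[0.002,-0.0001,0.0005],[0,0,0],0.0]
    - [[0.002,-0.0001,0.0005],[0,0,0],0.0]

```text
clock: 21.05
eef_pos: [559.1, 2.8, 28.9]
orientation: [-0.107, -3.131, -0.001]
force: [-10.7, 0.1, 10.8]
finger_gap: 0.178
finger_force: 60.6
```

Run:
```python
from h import *
st(); p=optics.get_image("wrist"); cv2.imwrite("pics/w7.png",p["frame"]); g=cv2.cvtColor(p["frame"],cv2.COLOR_BGR2GRAY)
for u in (265,270,365,370,420): print(u,g[215:290,u].tolist())
```

```text
t 21.05 tcp [559.1   2.8  28.9] yang 86.08 z [-8.3e-03  6.0e-04 -1.0e+00] F [-10.7   0.1  10.8] gap 15.2 ff 60.6 q [-0.18  0.29  1.98 -0.    0.88 -1.68]
265 [75, 74, 75, 75, 75, 75, 75, 76, 76, 76, 78, 91, 116, 148, 199, 230, 235, 235, 234, 235, 235, 235, 235, 234, 235, 235, 235, 235, 235, 235, 235, 235, 235, 235, 235, 235, 235, 235, 235, 235, 235, 235, 233, 216, 156, 125, 122, 127, 149, 190, 220, 230, 232, 232, 232, 230, 217, 173, 155, 154, 154, 154, 154, 153, 155, 154, 154, 154, 153, 154, 154, 154, 154, 154, 154]
270 [74, 75, 74, 76, 75, 75, 77, 76, 77, 76, 78, 89, 115, 147, 198, 228, 234, 234, 234, 235, 235, 234, 234, 234, 234, 234, 234, 235, 235, 234, 235, 235, 234, 234, 234, 234, 234, 234, 234, 234, 234, 234, 232, 215, 153, 119, 116, 123, 148, 193, 223, 233, 235, 235, 235, 233, 220, 177, 158, 157, 157, 157, 158, 157, 157, 156, 157, 157, 156, 156, 156, 156, 156, 156, 156]
365 [81, 81, 81, 83, 82, 82, 83, 83, 84, 85, 85, 96, 118, 151, 201, 229, 235, 235, 236, 235, 235, 235, 236, 235, 236, 236, 236, 236, 236, 236, 236, 236, 236, 236, 236, 236, 236, 236, 236, 236, 236, 236, 234, 219
[... 193 characters left out ...]
 84, 80, 77, 93, 117, 149, 199, 228, 234, 234, 234, 234, 234, 234, 234, 234, 234, 234, 234, 234, 234, 234, 234, 234, 234, 234, 234, 234, 234, 234, 235, 234, 234, 234, 233, 222, 183, 142, 128, 128, 145, 186, 221, 232, 234, 235, 235, 235, 235, 235, 235, 233, 232, 234, 235, 235, 235, 235, 235, 235, 235, 236, 236, 236, 236, 236, 236]
420 [84, 84, 84, 85, 85, 86, 87, 87, 89, 89, 95, 108, 125, 154, 204, 233, 237, 237, 237, 237, 237, 237, 237, 237, 238, 238, 238, 238, 237, 237, 238, 238, 238, 238, 238, 239, 239, 239, 239, 239, 239, 239, 239, 239, 240, 240, 240, 240, 240, 240, 240, 240, 241, 241, 241, 241, 241, 241, 241, 241, 241, 241, 242, 242, 242, 242, 242, 242, 242, 242, 242, 242, 242, 243, 243]
```

Run:
```python
from h import *
p=optics.get_image("wrist")
for u in(267,367):
    a,b,c=(ray(p,u,v,z) for v,z in((228.7,5),(258.6,5),(263.7,13))); print(a.round(1),b.round(1),c.round(1),(b-a)[0].round(1),(c-a)[0].round(1))
```

```text
[528.4 -18.8   5. ] [543.6 -20.5   5. ] [543.2 -19.4  13. ] 15.2 14.9
[531.6  29.1   5. ] [546.9  28.7   5. ] [546.4  27.7  13. ] 15.3 14.8
```

apply_moves:
  increments:
    - [[0.0015,-0.0001,0.0],[0,0,0],0.0]
    - [[0.003,-0.0002,0.0],[0,0,0],0.0]
    - [[0.003,-0.0002,0.0],[0,0,0],0.0]

```text
clock: 21.45
eef_pos: [559.1, 2.8, 28.9]
orientation: [-0.106, -3.123, -0.001]
force: [-19.7, 0.3, 18.1]
finger_gap: 0.181
finger_force: 61.7
```

apply_moves:
  increments:
    - [[-0.003,0.0002,0],[0,0,0],0.0]
    - [[-0.0045,0.0003,0],[0,0,0],0.0]
    - [[-0.0045,0.0003,0],[0,0,0],0.01]
    - [[-0.0045,0.0003,0],[0,0,0],0.03]
    - [[-0.0045,0.0003,0],[0,0,0],0.045]
    - [[-0.0045,0.0003,0],[0,0,0],0.045]
    - [[-0.0045,0.0003,0.02],[0,0,0],0.045]
    - [[-0.0045,0.0003,0.06],[0,0,0],0.045]
    - [[-0.0045,0.0003,0.1],[0,0,0],0.045]
    - [[-0.0245,-0.03,0.122],[0,0,-6],0.045]
    - [[-0.0445,-0.07,0.122],[0,0,-14],0.045]
    - [[-0.0605,-0.11,0.122],[0,0,-22],0.045]

```text
clock: 22.65
eef_pos: [504.7, -108.7, 151.8]
orientation: [0.711, 3.057, -0.001]
force: [0.0, -0.7, -0.8]
finger_gap: 0.526
finger_force: 0.0
```

Run:
```python
from w import *
st(); t=optics.get_image("top")
q,e=fitc(t,(525.6,-396.8,-1.098),(440,190,65,55)); print(q.round(3),e, "fin",q[0]-47*np.cos(q[2]),q[1]-47*np.sin(q[2]),"yang",np.degrees(q[2])+90)
f=t["frame"]; g=cv2.cvtColor(f,cv2.COLOR_BGR2HSV); print([b for b in (cv2.boundingRect(k) for k in cv2.findContours(cv2.inRange(g,(60,80,120),(80,255,255)),0,2)[0]) if b[2]*b[3]>80])
cv2.imwrite("pics/t8.png",f)
```

```text
t 22.65 tcp [ 504.7 -108.7  151.8] yang 63.82 z [ 0.0033 -0.0015 -1.    ] F [ 0.  -0.7 -0.8] gap 44.9 ff 0.0 q [-0.41  0.02  2.03 -0.    1.09 -1.52]
[ 525.514 -397.181   -1.105] 0.06740144128868164 fin 504.41576759568187 -355.18270343050216 yang 26.67303504319848
[(210, 242, 23, 31), (184, 236, 23, 31), (463, 203, 32, 26)]
```

apply_moves:
  increments:
    - [[0,-0.04,0],[0,0,-7],0.045]
    - [[0,-0.08,0],[0,0,-14],0.045]
    - [[0,-0.12,0],[0,0,-21],0.045]
    - [[0,-0.16,0],[0,0,-28],0.045]
    - [[0,-0.2,0],[0,0,-34],0.045]
    - [[0,-0.235,0],[0,0,-37],0.045]
    - [[0,-0.247,0],[0,0,-37],0.045]
    - [[0,-0.247,0],[0,0,-37],0.045]
    - [[0,-0.247,0],[0,0,-37],0.045]

```text
clock: 23.6
eef_pos: [504.5, -353.7, 149.8]
orientation: [-1.639, -2.679, -0.001]
force: [0.7, 0.4, -0.5]
finger_gap: 0.529
finger_force: 0.0
```

Run:
```python
from w import *
st(); p=optics.get_image("wrist")
q=(525.5,-397,-1.101)
c,s=np.cos(q[2]),np.sin(q[2])
P=[proj(p,np.array([q[0]+c*x-s*y,q[1]+s*x+c*y,z])) for x,y,z in((-62.5,28,8),(-62.5,-28,8),(-47,0,58))]; print(np.round(P,1))
g=cv2.cvtColor(p["frame"],cv2.COLOR_BGR2HSV); m=cv2.inRange(g,(0,0,120),(180,70,255)); m[270:]=0
for k in cv2.findContours(m,0,2)[0]:
    if cv2.contourArea(k)>800: print(cv2.boundingRect(k),cv2.minAreaRect(k))
cv2.imwrite("pics/w9.png",p["frame"])
```

```text
t 23.6 tcp [ 504.5 -353.7  149.8] yang 27.09 z [-6.0e-04  1.3e-03 -1.0e+00] F [ 0.7  0.4 -0.5] gap 45.2 ff 0.0 q [-0.78  0.24  1.79  0.    1.11 -1.25]
[[349.7 205.8]
 [279.8 205.6]
 [314.4 244. ]]
(280, 205, 71, 65) ((315.0, 237.0), (64.0, 70.0), 90.0)
(457, 171, 79, 99) ((507.83172607421875, 214.93276977539062), (115.4828872680664, 54.907684326171875), 45.92404556274414)
(591, 0, 49, 39) ((615.0, 19.0), (38.0, 48.0), 90.0)
```

The plate in the wrist view spans columns 280–351 from row 205, as predicted. I'll grasp it.

apply_moves:
  increments:
    - [[0,0,-0.04],[0,0,0],0.045]
    - [[0,0,-0.08],[0,0,0],0.045]
    - [[0,0,-0.11],[0,0,0],0.045]
    - [[0,0,-0.128],[0,0,0],0.045]
    - [[0,0,-0.128],[0,0,0],0.045]
    - [[0,0,-0.128],[0,0,0],0.02]
    - [[0,0,-0.128],[0,0,0],0.01]
    - [[0,0,-0.128],[0,0,0],0.0]
    - [[0,0,-0.128],[0,0,0],0.0]
    - [[0,0,-0.128],[0,0,0],0.0]
    - [[0,0,-0.128],[0,0,0],0.0]
    - [[0,0,-0.11],[0,0,0],0.0]

```text
clock: 24.85
eef_pos: [503.2, -353.3, 38.5]
orientation: [-1.638, -2.675, -0.002]
force: [0.3, -0.2, -1.7]
finger_gap: 0.178
finger_force: 58.4
```

apply_moves:
  increments:
    - [[0,0,0.03],[0,0,0],0.0]
    - [[-0.01,0.02,0.06],[0,0,3],0.0]
    - [[-0.015,0.05,0.08],[0,0,8],0.0]
    - [[-0.02,0.08,0.08],[0,0,14],0.0]
    - [[-0.025,0.11,0.08],[0,0,21],0.0]
    - [[-0.03,0.14,0.08],[0,0,28],0.0]
    - [[-0.035,0.17,0.08],[0,0,35],0.0]
    - [[-0.04,0.2,0.08],[0,0,42],0.0]
    - [[-0.045,0.23,0.08],[0,0,49],0.0]
    - [[-0.05,0.26,0.08],[0,0,56],0.0]
    - [[-0.0519,0.2887,0.08],[0,0,58.9],0.0]
    - [[-0.0519,0.2887,0.08],[0,0,58.9],0.0]

```text
clock: 26.05
eef_pos: [451.3, -63.3, 119.7]
orientation: [-0.105, -3.138, -0.002]
force: [-0.0, 0.1, -2.1]
finger_gap: 0.179
finger_force: 58.6
```

```bash
python3 -c "
from h import *
st()"
```

```text
t 26.05 tcp [451.3 -63.3 119.7] yang 86.16 z [-0.0016  0.0012 -1.    ] F [-0.   0.1 -2.1] gap 15.2 ff 58.6 q [-0.36 -0.08  2.19  0.    1.03 -1.87]
```

apply_moves:
  increments:
    - [[0,0,-0.03],[0,0,0],0.0]
    - [[0,0,-0.06],[0,0,0],0.0]
    - [[0,0,-0.08],[0,0,0],0.0]
    - [[0,0,-0.089],[0,0,0],0.0]
    - [[0,0,-0.089],[0,0,0],0.0]
    - [[0,0,-0.089],[0,0,0],0.0]

```text
clock: 26.65
eef_pos: [453.5, -66.7, 32.2]
orientation: [0.112, 3.138, -0.001]
force: [-0.3, 0.8, -1.7]
finger_gap: 0.178
finger_force: 58.8
```

Run:
```python
from h import *
st(); p=optics.get_image("wrist"); q=cv2.imread("pics/w6.png")
for f in(q,p["frame"]):
    g=cv2.cvtColor(f,cv2.COLOR_BGR2GRAY).astype(int)
    for v in(270,285): 
        r=g[v,200:440]; w=np.where(r>150)[0]; print(v,w.min()+200,w.max()+200)
    for u in(265,370): print(u,np.where(g[220:330,u]>170)[0][:1]+220)
```

```text
t 26.65 tcp [453.5 -66.7  32.2] yang 85.92 z [ 1.6e-03 -7.0e-04 -1.0e+00] F [-0.3  0.8 -1.7] gap 15.2 ff 58.8 q [-0.37  0.08  2.23 -0.    0.83 -1.87]
270 258 377
285 259 376
265 [259]
370 [259]
270 258 377
285 259 376
265 [258]
370 [258]
```

Same grip as before (plate edges at 258 and 377). I'll insert it into the right bay.

apply_moves:
  increments:
    - [[0.01,-0.0007,-0.001],[0,0,0],0.0]
    - [[0.02,-0.0014,-0.002],[0,0,0],0.0]
    - [[0.03,-0.0021,-0.002],[0,0,0],0.0]
    - [[0.04,-0.0028,-0.002],[0,0,0],0.0]
    - [[0.05,-0.0035,-0.002],[0,0,0],0.0]
    - [[0.06,-0.0043,-0.002],[0,0,0],0.0]
    - [[0.07,-0.005,-0.002],[0,0,0],0.0]
    - [[0.08,-0.0057,-0.002],[0,0,0],0.0]
    - [[0.09,-0.0064,-0.002],[0,0,0],0.0]
    - [[0.09,-0.0064,-0.002],[0,0,0],0.0]

```text
clock: 27.7
eef_pos: [544.7, -72.9, 29.7]
orientation: [0.111, 3.137, -0.001]
force: [-0.4, 0.2, -1.3]
finger_gap: 0.175
finger_force: 58.8
```

apply_moves:
  increments:
    - [[0.002,-0.0001,-0.001],[0,0,0],0.0]
    - [[0.004,-0.0003,-0.0012],[0,0,0],0.0]
    - [[0.006,-0.0004,-0.0012],[0,0,0],0.0]
    - [[0.008,-0.0006,-0.0012],[0,0,0],0.0]
    - [[0.009,-0.0006,-0.0012],[0,0,0],0.0]
    - [[0.01,-0.0007,-0.0012],[0,0,0],0.0]
    - [[0.011,-0.0008,-0.0012],[0,0,0],0.0]
    - [[0.012,-0.0008,-0.0012],[0,0,0],0.0]
    - [[0.012,-0.0008,-0.0012],[0,0,0],0.0]

```text
clock: 28.6
eef_pos: [553.2, -73.1, 29.4]
orientation: [-0.11, -3.135, -0.001]
force: [-8.5, 0.2, 12.1]
finger_gap: 0.178
finger_force: 60.6
```

apply_moves:
  increments:
    - [[0.001,-0.0001,0],[0,0,0],0.0]
    - [[0.002,-0.0001,0],[0,0,0],0.0]
    - [[0.003,-0.0002,0],[0,0,0],0.0]
    - [[0.003,-0.0002,0],[0,0,0],0.0]

```text
clock: 29.0
eef_pos: [554.3, -73.2, 29.4]
orientation: [-0.109, -3.13, -0.001]
force: [-16.0, -0.3, 17.5]
finger_gap: 0.177
finger_force: 61.5
```

Run:
```python
from h import *
st(); p=optics.get_image("wrist"); g=cv2.cvtColor(p["frame"],cv2.COLOR_BGR2GRAY)
for u in (267,368): print(u,g[220:275,u].tolist())
```

```text
t 29.0 tcp [554.3 -73.2  29.4] yang 86.0 z [-0.0101  0.0012 -0.9999] F [-16.   -0.3  17.5] gap 15.1 ff 61.5 q [-0.31  0.29  1.98 -0.    0.88 -1.81]
267 [80, 78, 78, 79, 84, 100, 121, 150, 198, 229, 234, 234, 234, 234, 234, 234, 234, 234, 234, 234, 234, 234, 234, 234, 234, 234, 234, 234, 233, 234, 234, 234, 233, 233, 233, 234, 231, 217, 163, 126, 123, 129, 156, 200, 223, 231, 233, 233, 232, 232, 230, 217, 174, 156, 154]
368 [80, 80, 81, 83, 88, 102, 124, 164, 217, 234, 237, 237, 237, 237, 237, 237, 237, 237, 237, 237, 237, 237, 237, 237, 237, 237, 237, 238, 237, 237, 237, 237, 237, 238, 238, 237, 237, 226, 187, 144, 132, 134, 153, 192, 221, 232, 234, 234, 234, 234, 234, 234, 234, 234, 234]
```

apply_moves:
  increments:
    - [[-0.003,0.0002,0],[0,0,0],0.0]
    - [[-0.0045,0.0003,0],[0,0,0],0.0]
    - [[-0.0045,0.0003,0],[0,0,0],0.01]
    - [[-0.0045,0.0003,0],[0,0,0],0.03]
    - [[-0.0045,0.0003,0],[0,0,0],0.045]
    - [[-0.0045,0.0003,0],[0,0,0],0.045]
    - [[-0.0045,0.0003,0.02],[0,0,0],0.045]
    - [[-0.0045,0.0003,0.06],[0,0,0],0.045]
    - [[-0.0045,0.0003,0.1],[0,0,0],0.045]
    - [[-0.0045,0.0003,0.14],[0,0,0],0.045]
    - [[-0.0045,0.0003,0.172],[0,0,0],0.0]
    - [[-0.0045,0.0003,0.172],[0,0,0],0.0]

```text
clock: 30.25
eef_pos: [556.3, -74.1, 206.3]
orientation: [0.111, 3.129, -0.005]
force: [0.3, -0.9, 0.9]
finger_gap: 0.191
finger_force: 0.0
```

apply_moves:
  increments:
    - [[0,0.04,0],[0,0,0],0.0]
    - [[0,0.08,0],[0,0,0],0.0]
    - [[0,0.12,0],[0,0,0],0.0]
    - [[0,0.16,0],[0,0,0],0.0]
    - [[0,0.2,0],[0,0,0],0.0]
    - [[0,0.233,0],[0,0,0],0.0]
    - [[0,0.233,0],[0,0,0],0.0]
    - [[0,0.233,0],[0,0,0],0.0]

```text
clock: 31.05
eef_pos: [552.4, 160.2, 198.6]
orientation: [-0.108, -3.137, 0.001]
force: [0.0, 0.3, -0.0]
finger_gap: -0.003
finger_force: 0.0
```

Run:
```python
from h import *
st(); t=optics.get_image("top"); s=optics.get_image("scene")
S=np.array([586.8,.6]);a=-.071
def Wd(x,y,z): return np.array([S[0]+np.cos(a)*x-np.sin(a)*y,S[1]+np.sin(a)*x+np.cos(a)*y,z])
print(proj(t,Wd(22,157,162)),proj(s,Wd(22,157,162)))
A=cv2.resize(t["frame"][110:310,150:390],(480,400)); B=cv2.resize(s["frame"][190:390,290:480],(320,337))
c=np.zeros((400,800,3),np.uint8); c[:,:480]=A; c[:337,480:]=B; cv2.imwrite("pics/c10.png",c)
```

```text
t 31.05 tcp [552.4 160.2 198.6] yang 86.04 z [-2.3e-03 -8.0e-04 -1.0e+00] F [ 0.   0.3 -0. ] gap -0.2 ff 0.0 q [ 0.11  0.1   1.86 -0.    1.19 -1.4 ]
(np.float64(262.6083288119057), np.float64(171.48931330342202)) (np.float64(412.1087447225579), np.float64(231.48441793624386))
```

View pics/c10.png

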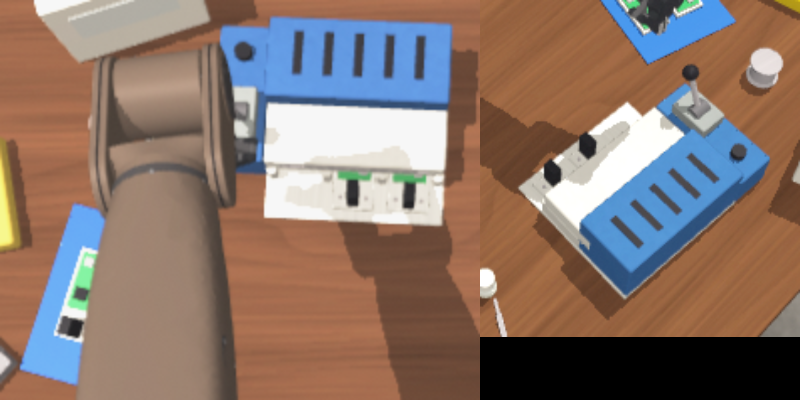

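Both new carriers sit in the right and middle bays with their fins level. In the scene camera the ball is at about (415,233), where predicted. I'll lower the closed fingers behind it and push.

apply_moves:
  increments:
    - [[0,0,-0.03],[0,0,0],0.0]
    - [[0,0,-0.048],[0,0,0],0.0]
    - [[0,0,-0.048],[0,0,0],0.0]
    - [[0.015,-0.0011,-0.048],[0,0,0],0.0]
    - [[0.03,-0.0021,-0.048],[0,0,0],0.0]
    - [[0.04,-0.0028,-0.048],[0,0,0],0.0]
    - [[0.05,-0.0035,-0.048],[0,0,0],0.0]
    - [[0.06,-0.0043,-0.048],[0,0,0],0.0]
    - [[0.07,-0.005,-0.048],[0,0,0],0.0]
    - [[0.08,-0.0057,-0.048],[0,0,0],0.0]
    - [[0.09,-0.0064,-0.048],[0,0,0],0.0]

```text
clock: 32.25
eef_pos: [643.9, 153.5, 152.1]
orientation: [-0.111, -3.14, 0.0]
force: [-0.4, -0.2, 0.7]
finger_gap: 0.0
finger_force: 0.5
```

apply_moves:
  increments:
    - [[0.008,-0.0006,0],[0,0,0],0.0]
    - [[0.016,-0.0011,0],[0,0,0],0.0]
    - [[0.022,-0.0016,0],[0,0,0],0.0]
    - [[0.027,-0.0019,0],[0,0,0],0.0]
    - [[0.03,-0.0021,0],[0,0,0],0.0]
    - [[0.03,-0.0021,0],[0,0,0],0.0]

```text
clock: 32.85
eef_pos: [673.6, 151.3, 152.1]
orientation: [0.111, 3.139, -0.0]
force: [-0.0, -0.3, 0.0]
finger_gap: 0.0
finger_force: 0.0
```

```bash
cat > lv.py <<'E'
from h import *
st(); s=optics.get_image("scene")
S=np.array([586.8,.6]);a=-.071
for th in(.1,.8,.9,1.0,1.1):
    x=60+80*np.sin(th-.5); z=92+80*np.cos(th-.5); print(th,np.round(proj(s,np.array([S[0]+np.cos(a)*x-np.sin(a)*157,S[1]+np.sin(a)*x+np.cos(a)*157,z])),1))
f=s["frame"]; m=(f.max(2)<75).astype(np.uint8); m[:,:395]=0; m[:,470:]=0; m[:200]=0; m[300:]=0
n,_,q,c=cv2.connectedComponentsWithStats(m)
print([(q[i].tolist(),c[i].round(1)) for i in range(1,n) if q[i][4]>15])
E
python3 lv.py
```

```text
t 32.85 tcp [673.6 151.3 152.1] yang 85.94 z [ 5.e-04 -0.e+00 -1.e+00] F [-0.  -0.3  0. ] gap 0.0 ff 0.0 q [ 0.07  0.39  1.6  -0.    1.16 -1.43]
0.1 [414.2 232.4]
0.8 [429.7 245.2]
0.9 [431.7 247.7]
1.0 [433.5 250.2]
1.1 [435.2 252.7]
[([416, 200, 37, 49, 866], array([430.8, 222.1])), ([429, 246, 10, 9, 74], array([433.6, 249.9])), ([439, 279, 8, 6, 22], array([441.6, 282.3])), ([413, 281, 7, 7, 23], array([416., 284.])), ([402, 290, 8, 8, 29], array([405.6, 293.4]))]
```

apply_moves:
  increments:
    - [[0.002,-0.0001,0],[0,0,0],0.0]
    - [[0.004,-0.0003,0],[0,0,0],0.0]
    - [[0.006,-0.0004,0],[0,0,0],0.0]
    - [[0.006,-0.0004,0],[0,0,0],0.0]

```text
clock: 33.3
eef_pos: [674.8, 151.4, 152.1]
orientation: [-0.11, -3.126, 0.002]
force: [-14.5, -0.9, 6.6]
finger_gap: -0.001
finger_force: 7.0
```

```bash
python3 lv.py | grep -v "^0"
```

```text
t 33.3 tcp [674.8 151.4 152.1] yang 85.98 z [-1.360e-02 -5.000e-04 -9.999e-01] F [-14.5  -0.9   6.6] gap -0.1 ff 7.0 q [ 0.07  0.4   1.59  0.    1.17 -1.43]
1.0 [433.5 250.2]
1.1 [435.2 252.7]
[([419, 200, 22, 15, 229], array([430.6, 206.2])), ([417, 210, 38, 39, 635], array([432.3, 227.8])), ([429, 245, 10, 11, 73], array([433.8, 250.3])), ([439, 279, 8, 6, 20], array([441.8, 282.5])), ([413, 281, 8, 8, 31], array([416.8, 284.7])), ([402, 290, 9, 9, 38], array([406.4, 294.2]))]
```

At the stop: 14.5 N of push with no further motion. I'll back off, lift and check.

apply_moves:
  increments:
    - [[-0.01,0.0007,0],[0,0,0],0.0]
    - [[-0.04,0.003,0],[0,0,0],0.0]
    - [[-0.08,0.006,0.0],[0,0,0],0.0]
    - [[-0.12,0.009,0.01],[0,0,0],0.0]
    - [[-0.16,0.012,0.05],[0,0,0],0.0]
    - [[-0.19,0.012,0.09],[0,0,0],0.0]
    - [[-0.19,-0.03,0.1],[0,0,0],0.0]
    - [[-0.19,-0.07,0.1],[0,0,0],0.0]
    - [[-0.19,-0.11,0.1],[0,0,0],0.0]
    - [[-0.19,-0.11,0.1],[0,0,0],0.0]

```text
clock: 34.35
eef_pos: [489.7, 37.4, 253.1]
orientation: [0.118, 3.136, -0.003]
force: [1.0, 0.7, 0.9]
finger_gap: -0.001
finger_force: 0.0
```

```bash
python3 lv.py
python3 - <<'E'
from h import *
t=optics.get_image("top"); s=optics.get_image("scene")
A=cv2.resize(t["frame"][110:320,110:390],(480,360)); B=cv2.resize(s["frame"][120:400,290:480],(320,472))
c=np.zeros((480,800,3),np.uint8); c[:360,:480]=A; c[:472,480:]=B; cv2.imwrite("pics/c11.png",c)
E
```

```text
t 34.35 tcp [489.7  37.4 253.1] yang 85.67 z [ 0.0038 -0.002  -1.    ] F [1.  0.7 0.9] gap -0.1 ff 0.0 q [-0.13 -0.15  2.   -0.    1.29 -1.62]
0.1 [414.2 232.4]
0.8 [429.7 245.2]
0.9 [431.7 247.7]
1.0 [433.5 250.2]
1.1 [435.2 252.7]
[([429, 246, 10, 10, 73], array([433.9, 250.4])), ([439, 277, 8, 8, 28], array([442. , 281.9]))]
```

View pics/c11.png

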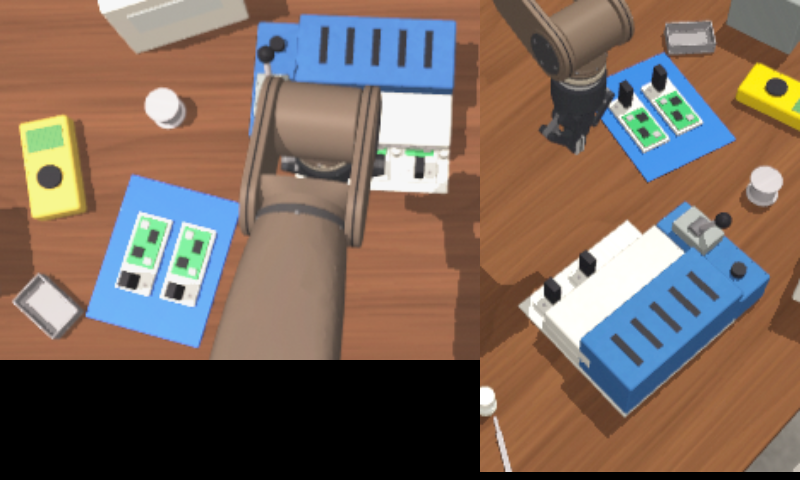

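The lever is at 1.0 rad, and both finished carriers lie wholly on the mat. Before handing in, I'll check that both inserted carriers stayed home after release.

Run:
```python
from h import *
p=optics.get_image("wrist"); g=cv2.cvtColor(p["frame"],cv2.COLOR_BGR2GRAY).astype(float)
S=np.array([586.8,.6]);a=-.071
for yb in(0,-76):
    for dy in(-18,18):
        # sample brightness along station x at z=13 plane (plate top edge) 
        xs=np.arange(-75,-30,1.); v=[]
        for x in xs:
            y=yb+dy; u=proj(p,np.array([S[0]+np.cos(a)*x-np.sin(a)*y,S[1]+np.sin(a)*x+np.cos(a)*y,5]))
            v.append(cv2.getRectSubPix(g.astype(np.float32),(1,1),(float(u[0]),float(u[1])))[0,0])
        v=np.array(v).round().astype(int); d=np.diff(v); print(yb,dy,"base edge x",xs[:25][np.argmax(d[:25])]+.5,"vals",v.tolist())
```

```text
0 -18 base edge x -57.5 vals [76, 76, 76, 77, 78, 79, 79, 80, 80, 79, 78, 77, 77, 77, 77, 80, 89, 114, 168, 214, 234, 237, 238, 238, 238, 238, 238, 238, 238, 238, 238, 237, 228, 199, 161, 143, 176, 214, 233, 237, 234, 223, 189, 168, 161]
0 18 base edge x -57.5 vals [80, 81, 83, 82, 83, 83, 82, 82, 81, 80, 80, 80, 81, 81, 82, 85, 97, 124, 175, 219, 238, 241, 242, 241, 241, 241, 241, 241, 242, 242, 242, 241, 237, 224, 197, 165, 181, 215, 232, 237, 237, 237, 237, 237, 237]
-76 -18 base edge x -57.5 vals [50, 49, 50, 51, 51, 50, 50, 50, 50, 50, 51, 52, 53, 53, 54, 59, 71, 100, 152, 201, 228, 238, 240, 240, 240, 240, 240, 241, 241, 240, 240, 240, 236, 221, 192, 157, 175, 212, 231, 231, 216, 181, 165, 160, 160]
-76 18 base edge x -57.5 vals [54, 53, 52, 51, 52, 53, 53, 54, 54, 54, 55, 57, 58, 62, 68, 76, 87, 115, 169, 215, 235, 239, 239, 239, 239, 240, 239, 239, 239, 239, 239, 239, 238, 230, 208, 168, 178, 213, 232, 238, 239, 239, 238, 238, 239]
```

```bash
python3 -c "
from h import *
print(workorder.sign_off())"
```

```text
the job is handed in; nothing more can be done
None
```

The job is handed in at about 34 s on the robot's clock: both finished carriers are flat on the mat, both waiting carriers are fully home (right and middle bays), and the lamp lever is fully over; sign-off returned no verdict.

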